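# Close the potter's bench chest

## Task

Close up the wooden bench chest by pushing with your fingertips: push both of its open drawers fully home and push the raised lid down until it lies shut, in any order. Push gently without slamming; do not lift the lid further or pull a drawer further out, and leave the pots inside the chest and everything else on the bench where they are.

Things in the scene. Friction and masses are not known exactly. Their poses are not given: they have to be found in the camera images.
- chest: Light wooden chest fixed to the bench; origin under its centre, z up, front (drawers) towards its -x, +y to the left seen from the robot. Base 200 (x) by 300 (y) by 65 mm high, front face at x = -100 mm. On it a tray from x = -80 to +100 mm, 300 mm wide, walls 10 mm, rim 125 mm and inner floor 65 mm above the bench, covered by the lid.
- lid (a joint): Lid angle, rad: 0 shut on the rim, grows as it rises; starts 0.5 to 1.0. Board 10 mm thick, 195 mm hinge to free edge, 304 mm wide, 0.35 kg. Hinge line along the chest's y at x = +100, z = 125 mm (far rim, lid's underside). Stiff hinge (0.6 N m friction): it stays at any angle; shut it by pressing the outer (upper) face near the free edge with some 2 to 8 N.
- lid_edge (a point): Middle of the lid's free edge, on its outer (upper) face; at angle 0 it is at x = -95, y = 0, z = 135 mm in the chest's frame.
- drawer_left (a joint): How far the left drawer (chest's +y side) is out, in m: 0 = fully home, limit 0.12. Starts 0.03 to 0.065. Slides towards the chest's -x as it opens; friction 1.5 N, stays where left, stops hard at 0.
- drawer_left_knob (a point): Centre of the front face of the left drawer's round wooden knob (26 mm diameter, stands 24 mm out of the drawer front). Closed it is at x = -134, y = +73, z = 34 mm in the chest's frame. Drawer front 142 wide, 6 to 62 mm above the bench, 10 mm thick.
- drawer_right (a joint): As drawer_left, for the right drawer (chest's -y side).
- drawer_right_knob (a point): As drawer_left_knob, for the right drawer: closed at x = -134, y = -73, z = 34 mm in the chest's frame.
- cup: Bystander: terracotta cup 54 mm diameter, 45 mm high, standing in the chest's tray; origin under its centre.
- bowl: Bystander: terracotta bowl 72 mm diameter, 34 mm high, standing in the chest's tray; origin under its centre.
- mug: Bystander: white mug 72 mm diameter, 85 mm high, beside the chest; origin under its centre.
- jar: Bystander: white closed jar 68 mm diameter, 90 mm high, beside the chest; origin under its centre.
- block: Bystander: wooden block 75 by 45 by 30 mm near a front corner of the chest; origin under its centre.
- pot: Bystander: small white pot 52 mm diameter, 50 mm high, near the other front corner of the chest; origin under its centre.

How it is judged:
At the end, for the whole second after the job is handed in: Both drawers are within 4 mm of fully home, the lid is within 0.03 rad of shut, and the cup, bowl, mug, jar, block and pot stand upright within 20 mm of where they started (value of joint each of drawer_left, drawer_right below 0.004 m and value of joint lid below 0.03 rad and distance of each of mug, jar, block, pot, cup, bowl from where it was at the start of the episode below 0.02 m and angle between each of mug, jar, block, pot, cup, bowl's own z axis and vertical below 0.2 rad); the robot touches nothing.
It fails at once if the lid is lifted further open (beyond 1.2 rad) (value of joint lid above 1.2 rad).
It fails at once if a drawer is pulled further out (beyond 80 mm) (value of joint any of drawer_left, drawer_right above 0.08 m).
It fails at once if the lid is slammed (closing faster than 2 rad/s) (velocity of joint lid below -2 rad/s).
It fails at once if a drawer is slammed (closing faster than 0.4 m/s) (velocity of joint any of drawer_left, drawer_right below -0.4 m/s).
It fails at once if a pot in the chest or a bystander is moved by more than 20 mm, lifted or tipped (distance of any of mug, jar, block, pot, cup, bowl from where it was at the start of the episode above 0.02 m or angle between any of mug, jar, block, pot, cup, bowl's own z axis and vertical above 0.3 rad).
It also fails if it takes over 64 s, if anything falls off the work surface, if the arm or the gripper's body presses on something with over 40 N, if the wrist force passes 120 N, or if a joint passes its speed limit or range.

## Robot

A 7-joint arm with a two-finger parallel gripper is mounted at the origin on the work surface. World frame = base frame: x ahead of the robot, y to its left, z up, the work surface at z = 0. Lengths are in m, angles in rad, forces in N, time in s.
With the tool pointing down it reaches from about 0.4 to 0.85 m from the base axis. Payload 10.4 kg.
Tool frame: the origin (TCP) lies at the very end of the fingers, on their centre line; the grasp point (between the pads) lies r.pinch_z behind it (r.pinch_z is the distance from the TCP to the grasp point, in m); z points along the fingers, y is the line along which they close (so a half turn about z gives the same grasp; the last joint's range is limited). The gripper opens to 87 mm and grips with 3 to 60 N. Pads are 19 mm wide; open, the fingers measure 117 mm over their backs; the gripper's body (75 mm by 190 mm) begins 51 mm behind the grasp point.
Start: joints at [1.271, 0.332, -0.065, 1.46, 0.022, 1.35, -0.088], TCP at [0.171, -0.601, 0.223] pointing down, gripper open.
Joint ranges: [-2.6, 2.6], [-0.5, 2.12], [-1.47, 1.34], [0.16, 2.42], [-1.27, 4.41], [0.06, 2.06], [-2.6, 2.6]. Speed limits (rad/s): [2.22, 2.22, 2.79, 2.79, 3.14, 3.14, 3.14].

## Interface

Orientations are given as a unit quaternion [w, x, y, z].
In Python, from plant import r gives the robot as it stands.
- The arm moves only by the tool servo_tool, never from a script. Its argument "deltas" is a list of rows, each an object of numbers: "dx", "dy", "dz": the shift along the tool's x, y, z each as a share of 0.06 m, from -1 to 1; "rx", "ry", "rz": the turn, a rotation vector about the tool's x, y, z each as a share of 10 degrees, from -1 to 1; "grip": the gripper command: -1 is shut, 1 is fully open, values between are in proportion. A call has exactly 8 rows; each row shifts and turns the commanded pose from where the row before left it, along the tool's axes as they then stand; what a row does not reach is not made up. A row lasts 1/8 s, in which the tool goes at most 62.5 mm and 10.7 degrees, less where a joint would pass 70% of its speed; a pose out of reach is approached as far as the arm can. A call with a number of a shift or a turn outside -1 to 1 is refused whole. A call with a gripper value outside its range is refused whole. The fingers move at their own pace and stop on an object; "newtons" is the grip in N (left out, the last holds). Time passes only in rows, so rows that do not move let the fingers close, or fill a call up. It gives the time, the measured TCP pose, the force, the opening and the grip force at its end, in the units of the state.
- r.get_state(): the state, without advancing time (a new reading comes with each control period).
- r.get_image(name): name is "scene" or "top"; returns the picture (384x512x3 uint8, red, green, blue); there is no depth.
- r.get_calibration(name): a dict with "vfov" (degrees; the focal length in pixels is half the picture's height over the tangent of half this angle, whatever the lens; pixels are square), "cx", "cy" (the principal point, pixels), "pose" (4x4, takes a point from camera to world coordinates). Camera axes: x right, y down, z forward; pixel columns grow to the right and rows downward; lengths in m; the calibration is good to about 2 mm. A picture is of the moment at which its call begins. get_calibration takes no time and is no camera call.
- r.finish_job(): hands the job in; it is judged then, once.
Trained networks look in the newest picture that a camera, given by its name, has taken for a name from the list of things; names that differ only in an ending like _2 or _b are one class to them, and where a whole thing is asked for, a point or a joint stands for the part that bears it (a point fixed in the world has none). Each returns a list of dicts, best first, with "p" (0 to 1); they miss things now and then, are a little off and sometimes report something else, mostly with a low value. They report only what shows in the picture. A call takes as long as a camera call.
- r.recognise(camera, query): "bbox" ([left, top, width, height] in pixels, round what is visible of it).
The state is a dict: "t": time; "joint_pos": joint angles; "dq": joint speeds; "tau": joint torques, N m; "ee_pos": TCP position; "tcp_rot": TCP orientation; "contact_force": force on the tool from outside, world axes, zero at the start; "ft_torque": the same for the moment, N m; "width": finger opening in m; "finger_force": force on a finger pad.
Only numpy, scipy, OpenCV 4.12 (cv2) and the standard library are available. Lean on these libraries where they do the work, as an engineer would, in place of code of your own. Each camera call takes 0.05 s, during which the arm holds its last target. There are 200 camera calls.

## Working session

There is one attempt and no reset: what is moved stays moved. The work goes in short steps, Python scripts to look and compute and a tool call to move; the robot and the scene stay as the last step left them, time stands still between calls to the robot, and variables do not carry over. Pictures are saved under pics/ and viewed, at most 10 in all, crops included, and the job is handed in when it is done.

Besides the shell and the picture viewer there is one more tool, called after "Emit:" in YAML: its name, and indented under it one key for each argument. servo_tool: Moves the arm, as the interface text tells. Shift numbers are shares of 0.06 m and turn numbers shares of 10 degrees, none past 1 either way. Its arguments: {"type":"object","properties":{"deltas":{"type":"array"},"newtons":{"type":"number"}},"required":["deltas"]}

```bash
mkdir -p pics; python3 - <<'E'
from plant import r
import cv2,numpy as np
for c in("scene","top"):
    im=r.get_image(c);cv2.imwrite(f"pics/{c}0.png",im[:,:,::-1])
    k=r.get_calibration(c);print(c,k["vfov"],k["cx"],k["cy"],np.round(k["pose"],3).tolist())
    for q in("chest","lid_edge","drawer_left_knob","drawer_right_knob","mug","jar","block","pot"):
        print(q,[(np.round(d["bbox"]).tolist(),round(d["p"],2)) for d in r.recognise(c,q)[:2]])
s=r.get_state();print(s["t"],s["ee_pos"],s["tcp_rot"],s["width"],r.pinch_z)
E
```

```text
scene 42.82225961732373 254.6700618684049 193.5462651136128 [[-0.782, -0.589, 0.203, 0.406], [-0.623, 0.739, -0.258, 0.304], [0.002, -0.328, -0.945, 1.155], [0.0, 0.0, 0.0, 1.0]]
chest [([166.0, 113.0, 168.0, 172.0], 0.77)]
lid_edge [([163.0, 113.0, 160.0, 125.0], 0.88), ([226.0, 229.0, 55.0, 54.0], 0.36)]
drawer_left_knob [([226.0, 232.0, 59.0, 52.0], 0.95)]
drawer_right_knob [([275.0, 195.0, 55.0, 49.0], 0.86)]
mug [([141.0, 232.0, 38.0, 54.0], 0.61)]
jar [([301.0, 115.0, 27.0, 36.0], 0.76)]
block [([349.0, 178.0, 31.0, 38.0], 0.67), ([273.0, 192.0, 57.0, 54.0], 0.57)]
pot [([183.0, 294.0, 26.0, 20.0], 0.9)]
top 57.80337383110124 264.1096966472024 190.25377415027566 [[0.028, -0.998, 0.065, 0.564], [-1.0, -0.028, 0.002, 0.053], [-0.0, -0.065, -0.998, 0.967], [0.0, 0.0, 0.0, 1.0]]
chest [([206.0, 117.0, 147.0, 132.0], 0.82), ([166.0, 134.0, 46.0, 32.0], 0.59)]
lid_edge [([205.0, 118.0, 146.0, 101.0], 0.58)]
drawer_left_knob [([211.0, 203.0, 53.0, 31.0], 0.73), ([262.0, 215.0, 56.0, 36.0], 0.58)]
drawer_right_knob [([266.0, 216.0, 53.0, 34.0], 0.69), ([208.0, 118.0, 145.0, 132.0], 0.42)]
mug [([168.0, 134.0, 40.0, 29.0], 0.81), ([265.0, 217.0, 53.0, 32.0], 0.45)]
jar [([352.0, 184.0, 31.0, 25.0], 0.56), ([167.0, 132.0, 41.0, 32.0], 0.43)]
block [([334.0, 249.0, 23.0, 28.0], 0.85)]
pot [([164.0, 195.0, 21.0, 19.0], 0.8)]
0.9 [ 0.17086242 -0.60120976  0.22255972] [3.96003496e-05 9.90433862e-01 1.37988268e-01 3.00649561e-05] 0.08714294049187296 0.0187
```

```bash
python3 - <<'E'
import cv2
a=cv2.imread("pics/top0.png")[90:300,140:400];cv2.imwrite("pics/t1.png",cv2.resize(a,(742,600),interpolation=cv2.INTER_CUBIC))
a=cv2.imread("pics/scene0.png")[90:330,120:420];cv2.imwrite("pics/s1.png",cv2.resize(a,(750,600),interpolation=cv2.INTER_CUBIC))
E
```

```text
(no output)
```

View pics/t1.png

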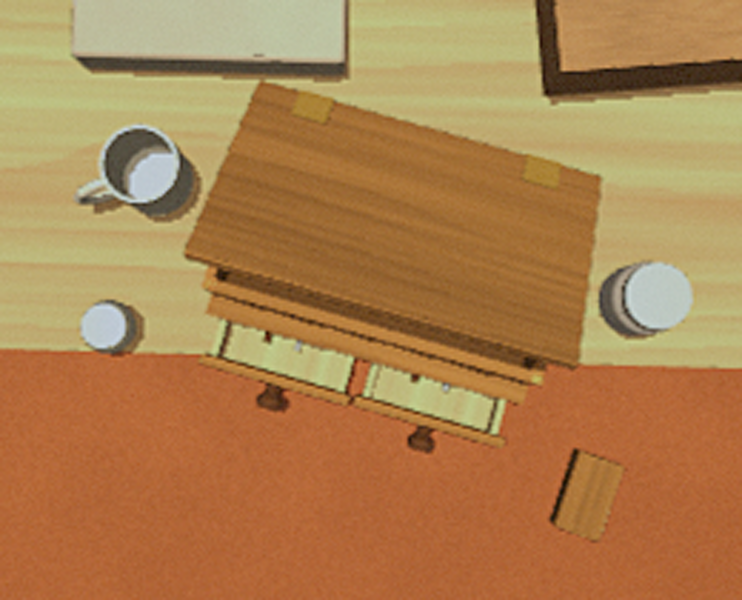

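View pics/s1.png

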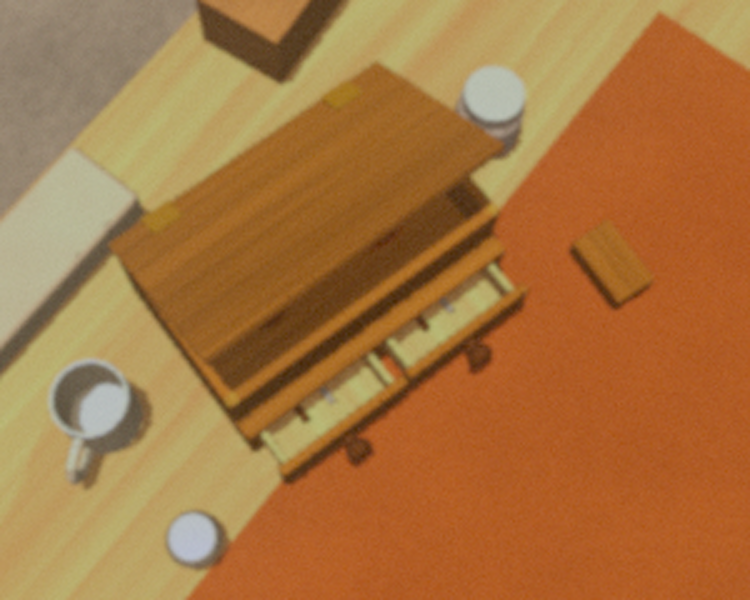

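The top view shows the chest yawed, with the lid's free edge at crop (187,256)-(577,366) and the knobs at (268,405) and (421,448). The scene view shows the same, with the knobs at (358,452) and (480,357). I'll fit chest pose, lid angle and drawer positions to these points.

```bash
cat > fit.py <<'E'
from plant import r
import numpy as np
from scipy.optimize import least_squares
K={c:r.get_calibration(c) for c in("top","scene")}
def proj(c,P):
    k=K[c];T=np.linalg.inv(k["pose"]);p=T[:3,:3]@P+T[:3,3];f=192/np.tan(np.radians(k["vfov"]/2))
    return np.array([k["cx"]+f*p[0]/p[2],k["cy"]+f*p[1]/p[2]])
def W(p,q): c,s=np.cos(p[2]),np.sin(p[2]);return np.array([p[0]+c*q[0]-s*q[1],p[1]+s*q[0]+c*q[1],q[2]])
def lid(p,y,L,h=.01): a=p[3];return W(p,[.1-L*np.cos(a)+h*np.sin(a),y,.125+L*np.sin(a)+h*np.cos(a)])
def kn(p,i): return W(p,[-.134-p[4+i],[.073,-.073][i],.034])
M=[lambda p:lid(p,.152,0),lambda p:lid(p,-.152,0),lambda p:lid(p,-.152,.195),lambda p:lid(p,.152,.195),
   lambda p:kn(p,0),lambda p:kn(p,1),lambda p:W(p,[-.1,.15,.065]),lambda p:W(p,[-.1,-.15,.065]),
   lambda p:W(p,[-.08,.15,.125]),lambda p:W(p,[-.08,-.15,.125]),
   lambda p:W(p,[-.11-p[4],.144,.062]),lambda p:W(p,[-.11-p[5],-.144,.062])]
E
cat > f0.py <<'E'
from fit import *
t=[(262,82),(600,177),(578,362),(187,256),(268,405),(421,448),(207,313),(523,402),(205,288),(543,382),(203,363),(502,444)]
s=[(112,246),(378,63),(502,147),(205,358),(358,452),(480,357),(243,435),(503,245),(235,403),(497,210),(285,472),(523,291)]
obs=[("top",i,np.array(a)*260/742+[140,90]) for i,a in enumerate(t)]+[("scene",i,np.array(a)*.4+[120,90]) for i,a in enumerate(s)]
f=lambda p:np.concatenate([proj(c,M[i](p))-o for c,i,o in obs])
b=least_squares(f,[.6,.05,-.25,.7,.05,.05],loss="soft_l1")
print(np.round(b.x,4));print(np.round(f(b.x).reshape(-1,2),1).tolist())
p=b.x;print("lid edge",lid(p,0,.195),"knobs",kn(p,0),kn(p,1),"shut edge",W(p,[-.095,0,.135]))
E
python3 f0.py
```

```text
[ 0.6553  0.0189 -0.2481  0.5344  0.0331  0.0313]
[[-1.0, -1.9], [1.3, -1.5], [0.3, 1.3], [-1.3, -0.8], [0.5, -0.2], [-0.2, -0.9], [-0.5, -0.5], [0.4, 0.0], [-1.2, -0.6], [-0.2, 0.3], [-1.4, -1.3], [1.1, 0.1], [-2.0, -1.3], [-0.3, -1.9], [1.7, -1.1], [-0.0, 1.2], [1.7, 0.2], [1.5, 0.2], [2.6, 1.4], [1.3, 1.2], [-1.6, 1.5], [1.6, -0.3], [-0.6, 0.6], [2.5, -2.1]]
lid edge [0.59450905 0.03431003 0.23293089] knobs [0.51123662 0.1307129  0.034     ] [ 0.47709964 -0.01125121  0.034     ] shut edge [0.56321204 0.04223896 0.135     ]
```

Emit:
servo_tool:
  deltas:
    - {"rz":0.752,"dz":-0.3,"grip":-1}
    - {"rz":0.752,"dz":-0.3,"grip":-1}
    - {"rz":0.752,"dz":-0.3,"grip":-1}
    - {"rz":0.752,"dz":-0.3,"grip":-1}
    - {"dx":0.45,"dy":-0.7,"grip":-1}
    - {"dx":0.45,"dy":-0.7,"grip":-1}
    - {"dx":0.45,"dy":-0.7,"grip":-1}
    - {"dx":0.45,"dy":-0.7,"grip":-1}

```text
$.deltas[0]: bad value
```

```bash
cat > st.py <<'E'
from plant import r
import numpy as np
from scipy.spatial.transform import Rotation as R
s=r.get_state();p=np.array(s["ee_pos"]);a=-.2481;c,n=np.cos(a),np.sin(a);d=p-[.6553,.0189,0]
q=s["tcp_rot"];m=R.from_quat([q[1],q[2],q[3],q[0]]).as_matrix()
f=s["contact_force"]
print(round(s["t"],2),"chest",np.round([c*d[0]+n*d[1],-n*d[0]+c*d[1],d[2]],4),"yaw",np.arctan2(m[1,0],m[0,0]),"z",np.round(m[:,2],3),"f",np.round(f,1),"w",s["width"],np.round(p,3))
E
python3 st.py
```

```text
0.9 chest [-0.3173 -0.7201  0.2226] yaw 0.2768599285635814 z [ 0. -0. -1.] f [-0.7 -0.2  0.2] w 0.08714294049187296 [ 0.171 -0.601  0.223]
```

Emit:
servo_tool:
  deltas:
    - {"dx":0,"dy":0,"dz":-0.3,"rx":0,"ry":0,"rz":0.752,"grip":-1}
    - {"dx":0,"dy":0,"dz":-0.3,"rx":0,"ry":0,"rz":0.752,"grip":-1}
    - {"dx":0,"dy":0,"dz":-0.3,"rx":0,"ry":0,"rz":0.752,"grip":-1}
    - {"dx":0,"dy":0,"dz":-0.3,"rx":0,"ry":0,"rz":0.752,"grip":-1}
    - {"dx":0.45,"dy":-0.7,"dz":0,"rx":0,"ry":0,"rz":0,"grip":-1}
    - {"dx":0.45,"dy":-0.7,"dz":0,"rx":0,"ry":0,"rz":0,"grip":-1}
    - {"dx":0.45,"dy":-0.7,"dz":0,"rx":0,"ry":0,"rz":0,"grip":-1}
    - {"dx":0.45,"dy":-0.7,"dz":0,"rx":0,"ry":0,"rz":0,"grip":-1}

```text
t: 1.9
ee_pos: [0.3178, -0.4637, 0.2948]
tcp_rot: [0.0, 0.992, -0.124, 0.0]
contact_force: [0.8, 1.1, 0.1]
width: 0.0152
finger_force: 0.0
```

```bash
python3 st.py
```

```text
1.9 chest [-0.2086 -0.5507  0.2948] yaw -0.24822320674922893 z [ 0. -0. -1.] f [0.8 1.1 0.1] w 0.015167236815426864 [ 0.318 -0.464  0.295]
```

Emit:
servo_tool:
  deltas:
    - {"dx":0,"dy":-0.99,"dz":0,"rx":0,"ry":0,"rz":0,"grip":-1}
    - {"dx":0,"dy":-0.99,"dz":0,"rx":0,"ry":0,"rz":0,"grip":-1}
    - {"dx":0,"dy":-0.99,"dz":0,"rx":0,"ry":0,"rz":0,"grip":-1}
    - {"dx":0,"dy":-0.99,"dz":0,"rx":0,"ry":0,"rz":0,"grip":-1}
    - {"dx":0,"dy":-0.99,"dz":0,"rx":0,"ry":0,"rz":0,"grip":-1}
    - {"dx":0,"dy":-0.99,"dz":0,"rx":0,"ry":0,"rz":0,"grip":-1}
    - {"dx":0,"dy":-0.99,"dz":0,"rx":0,"ry":0,"rz":0,"grip":-1}
    - {"dx":0,"dy":-0.99,"dz":0,"rx":0,"ry":0,"rz":0,"grip":-1}

```text
t: 2.9
ee_pos: [0.4337, -0.0023, 0.2949]
tcp_rot: [0.0, 0.992, -0.124, 0.001]
contact_force: [0.6, 0.2, 0.6]
width: 0.0008
finger_force: 0.0
```

```bash
python3 st.py
```

```text
2.9 chest [-0.2096 -0.075   0.2949] yaw -0.24840106102707463 z [ 0.001 -0.001 -1.   ] f [0.6 0.2 0.6] w 0.0007630810177849943 [ 0.434 -0.002  0.295]
```

Emit:
servo_tool:
  deltas:
    - {"dx":0,"dy":0,"dz":0.7,"rx":0,"ry":0,"rz":0,"grip":-1}
    - {"dx":0,"dy":0,"dz":0.7,"rx":0,"ry":0,"rz":0,"grip":-1}
    - {"dx":0,"dy":0,"dz":0.7,"rx":0,"ry":0,"rz":0,"grip":-1}
    - {"dx":0,"dy":0,"dz":0.7,"rx":0,"ry":0,"rz":0,"grip":-1}
    - {"dx":0,"dy":0,"dz":0.7,"rx":0,"ry":0,"rz":0,"grip":-1}
    - {"dx":0,"dy":0,"dz":0.6,"rx":0,"ry":0,"rz":0,"grip":-1}
    - {"dx":0,"dy":0,"dz":0.35,"rx":0,"ry":0,"rz":0,"grip":-1}
    - {"dx":0.2,"dy":0,"dz":0,"rx":0,"ry":0,"rz":0,"grip":-1}

```text
t: 3.9
ee_pos: [0.4441, -0.0072, 0.0266]
tcp_rot: [0.0, 0.992, -0.123, -0.001]
contact_force: [-0.1, -0.6, -0.4]
width: 0.0006
finger_force: 0.0
```

```bash
python3 st.py; python3 -c "
from plant import r
import cv2
a=r.get_image('top')[150:270,200:360,::-1];cv2.imwrite('pics/t2.png',cv2.resize(a,(800,600),interpolation=cv2.INTER_CUBIC))"
```

```text
3.9 chest [-0.1983 -0.0772  0.0266] yaw -0.24760346834715266 z [-0.003  0.    -1.   ] f [-0.1 -0.6 -0.4] w 0.0006027152775197903 [ 0.444 -0.007  0.027]
```

View pics/t2.png

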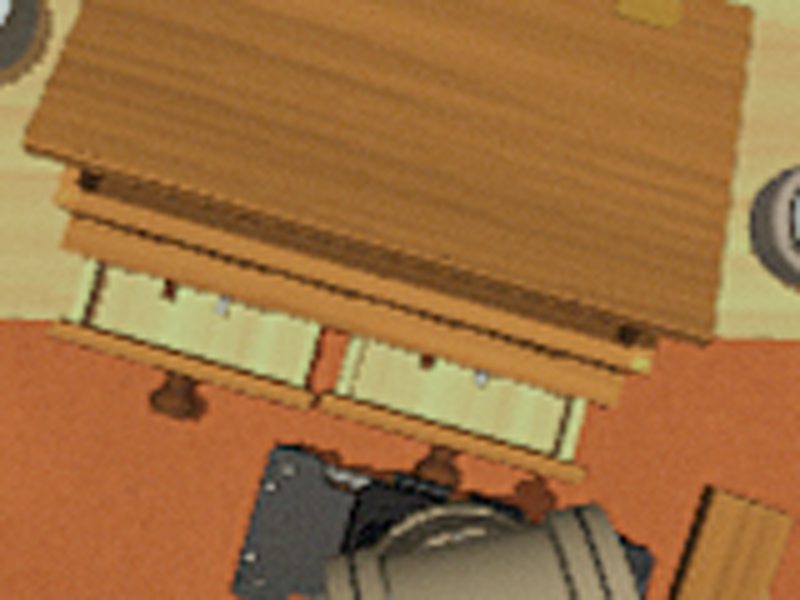

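The gripper, in front of the right knob at (437,470), is lined up. Pushing slowly.

Emit:
servo_tool:
  deltas:
    - {"dx":0.1,"dy":0,"dz":0,"rx":0,"ry":0,"rz":0,"grip":-1}
    - {"dx":0.1,"dy":0,"dz":0,"rx":0,"ry":0,"rz":0,"grip":-1}
    - {"dx":0.1,"dy":0,"dz":0,"rx":0,"ry":0,"rz":0,"grip":-1}
    - {"dx":0.1,"dy":0,"dz":0,"rx":0,"ry":0,"rz":0,"grip":-1}
    - {"dx":0.1,"dy":0,"dz":0,"rx":0,"ry":0,"rz":0,"grip":-1}
    - {"dx":0.1,"dy":0,"dz":0,"rx":0,"ry":0,"rz":0,"grip":-1}
    - {"dx":0.1,"dy":0,"dz":0,"rx":0,"ry":0,"rz":0,"grip":-1}
    - {"dx":0.05,"dy":0,"dz":0,"rx":0,"ry":0,"rz":0,"grip":-1}

```text
t: 4.95
ee_pos: [0.4891, -0.0184, 0.0275]
tcp_rot: [0.0, 0.992, -0.124, -0.0]
contact_force: [-2.0, -0.1, 0.8]
width: 0.0003
finger_force: 0.8
```

```bash
python3 st.py
```

```text
4.95 chest [-0.152  -0.077   0.0275] yaw -0.24835038616584512 z [-0. -0. -1.] f [-2.  -0.1  0.8] w 0.0003343493116178114 [ 0.489 -0.018  0.027]
```

In contact (about 2 N). I'll continue in 1.5–2 mm rows.

Emit:
servo_tool:
  deltas:
    - {"dx":0.03,"dy":0,"dz":0,"rx":0,"ry":0,"rz":0,"grip":-1}
    - {"dx":0.03,"dy":0,"dz":0,"rx":0,"ry":0,"rz":0,"grip":-1}
    - {"dx":0.03,"dy":0,"dz":0,"rx":0,"ry":0,"rz":0,"grip":-1}
    - {"dx":0.03,"dy":0,"dz":0,"rx":0,"ry":0,"rz":0,"grip":-1}
    - {"dx":0.03,"dy":0,"dz":0,"rx":0,"ry":0,"rz":0,"grip":-1}
    - {"dx":0,"dy":0,"dz":0,"rx":0,"ry":0,"rz":0,"grip":-1}
    - {"dx":0,"dy":0,"dz":0,"rx":0,"ry":0,"rz":0,"grip":-1}
    - {"dx":0,"dy":0,"dz":0,"rx":0,"ry":0,"rz":0,"grip":-1}

```text
t: 5.95
ee_pos: [0.4953, -0.0199, 0.0271]
tcp_rot: [0.0, 0.992, -0.123, -0.002]
contact_force: [-11.9, 2.1, 7.7]
width: 0.0005
finger_force: 5.9
```

```bash
python3 st.py
```

```text
5.95 chest [-0.1456 -0.0769  0.0271] yaw -0.24758899126202558 z [-0.005 -0.    -1.   ] f [-11.9   2.1   7.7] w 0.00048628933764702486 [ 0.495 -0.02   0.027]
```

The force rose to 12 N, a hard stop: the right drawer is home. I'll back off and go over to the left knob.

Emit:
servo_tool:
  deltas:
    - {"dx":-0.5,"dy":0,"dz":0,"rx":0,"ry":0,"rz":0,"grip":-1}
    - {"dx":-0.45,"dy":0,"dz":0,"rx":0,"ry":0,"rz":0,"grip":-1}
    - {"dx":0,"dy":-0.62,"dz":0,"rx":0,"ry":0,"rz":0,"grip":-1}
    - {"dx":0,"dy":-0.62,"dz":0,"rx":0,"ry":0,"rz":0,"grip":-1}
    - {"dx":0,"dy":-0.62,"dz":0,"rx":0,"ry":0,"rz":0,"grip":-1}
    - {"dx":0,"dy":-0.62,"dz":0,"rx":0,"ry":0,"rz":0,"grip":-1}
    - {"dx":0,"dy":0,"dz":0,"rx":0,"ry":0,"rz":0,"grip":-1}
    - {"dx":0,"dy":0,"dz":0,"rx":0,"ry":0,"rz":0,"grip":-1}

```text
t: 6.95
ee_pos: [0.4789, 0.1373, 0.0275]
tcp_rot: [0.0, 0.992, -0.124, 0.0]
contact_force: [-1.0, -0.3, -0.4]
width: 0.0006
finger_force: 0.0
```

Emit:
servo_tool:
  deltas:
    - {"dx":0.1,"dy":0,"dz":0,"rx":0,"ry":0,"rz":0,"grip":-1}
    - {"dx":0.1,"dy":0,"dz":0,"rx":0,"ry":0,"rz":0,"grip":-1}
    - {"dx":0.1,"dy":0,"dz":0,"rx":0,"ry":0,"rz":0,"grip":-1}
    - {"dx":0.1,"dy":0,"dz":0,"rx":0,"ry":0,"rz":0,"grip":-1}
    - {"dx":0.1,"dy":0,"dz":0,"rx":0,"ry":0,"rz":0,"grip":-1}
    - {"dx":0.1,"dy":0,"dz":0,"rx":0,"ry":0,"rz":0,"grip":-1}
    - {"dx":0.1,"dy":0,"dz":0,"rx":0,"ry":0,"rz":0,"grip":-1}
    - {"dx":0.05,"dy":0,"dz":0,"rx":0,"ry":0,"rz":0,"grip":-1}

```text
t: 7.95
ee_pos: [0.5227, 0.1266, 0.0275]
tcp_rot: [0.0, 0.992, -0.124, -0.0]
contact_force: [-1.2, -0.2, 0.2]
width: 0.0004
finger_force: 0.8
```

```bash
python3 st.py
```

```text
7.95 chest [-0.1549  0.0718  0.0275] yaw -0.24837529690225424 z [-0. -0. -1.] f [-1.2 -0.2  0.2] w 0.00041158381002983843 [0.523 0.127 0.027]
```

Emit:
servo_tool:
  deltas:
    - {"dx":0.04,"dy":0,"dz":0,"rx":0,"ry":0,"rz":0,"grip":-1}
    - {"dx":0.04,"dy":0,"dz":0,"rx":0,"ry":0,"rz":0,"grip":-1}
    - {"dx":0.04,"dy":0,"dz":0,"rx":0,"ry":0,"rz":0,"grip":-1}
    - {"dx":0.04,"dy":0,"dz":0,"rx":0,"ry":0,"rz":0,"grip":-1}
    - {"dx":0.03,"dy":0,"dz":0,"rx":0,"ry":0,"rz":0,"grip":-1}
    - {"dx":0.01,"dy":0,"dz":0,"rx":0,"ry":0,"rz":0,"grip":-1}
    - {"dx":0,"dy":0,"dz":0,"rx":0,"ry":0,"rz":0,"grip":-1}
    - {"dx":0,"dy":0,"dz":0,"rx":0,"ry":0,"rz":0,"grip":-1}

```text
t: 8.95
ee_pos: [0.5324, 0.1242, 0.0273]
tcp_rot: [0.0, 0.992, -0.123, -0.002]
contact_force: [-9.8, 0.2, 6.8]
width: 0.0004
finger_force: 4.8
```

```bash
python3 st.py
```

```text
8.95 chest [-0.145   0.0719  0.0273] yaw -0.24734708215771928 z [-0.003 -0.    -1.   ] f [-9.8  0.2  6.8] w 0.0004367244280823873 [0.532 0.124 0.027]
```

Left drawer is home too. Back off, rise, then go over the lid edge.

Emit:
servo_tool:
  deltas:
    - {"dx":-0.5,"dy":0,"dz":0,"rx":0,"ry":0,"rz":0,"grip":-1}
    - {"dx":-0.6,"dy":0,"dz":0,"rx":0,"ry":0,"rz":0,"grip":-1}
    - {"dx":0,"dy":0,"dz":-0.75,"rx":0,"ry":0,"rz":0,"grip":-1}
    - {"dx":0,"dy":0,"dz":-0.75,"rx":0,"ry":0,"rz":0,"grip":-1}
    - {"dx":0,"dy":0,"dz":-0.75,"rx":0,"ry":0,"rz":0,"grip":-1}
    - {"dx":0,"dy":0,"dz":-0.75,"rx":0,"ry":0,"rz":0,"grip":-1}
    - {"dx":0,"dy":0,"dz":-0.75,"rx":0,"ry":0,"rz":0,"grip":-1}
    - {"dx":0,"dy":0,"dz":-0.75,"rx":0,"ry":0,"rz":0,"grip":-1}

```text
t: 9.95
ee_pos: [0.4703, 0.1402, 0.2996]
tcp_rot: [-0.0, 0.992, -0.124, 0.001]
contact_force: [0.4, 0.7, 0.3]
width: 0.0005
finger_force: 0.0
```

Emit:
servo_tool:
  deltas:
    - {"dx":0.7,"dy":0.3,"dz":0,"rx":0,"ry":0,"rz":0,"grip":-1}
    - {"dx":0.7,"dy":0.3,"dz":0,"rx":0,"ry":0,"rz":0,"grip":-1}
    - {"dx":0.7,"dy":0.3,"dz":0,"rx":0,"ry":0,"rz":0,"grip":-1}
    - {"dx":0.65,"dy":0.3,"dz":0,"rx":0,"ry":0,"rz":0,"grip":-1}
    - {"dx":0,"dy":0,"dz":0.3,"rx":0,"ry":0,"rz":0,"grip":-1}
    - {"dx":0,"dy":0,"dz":0.3,"rx":0,"ry":0,"rz":0,"grip":-1}
    - {"dx":0,"dy":0,"dz":0,"rx":0,"ry":0,"rz":0,"grip":-1}
    - {"dx":0,"dy":0,"dz":0,"rx":0,"ry":0,"rz":0,"grip":-1}

```text
t: 10.95
ee_pos: [0.6122, 0.0303, 0.2623]
tcp_rot: [0.0, 0.992, -0.123, 0.001]
contact_force: [0.0, -0.1, 0.4]
width: 0.0009
finger_force: 0.0
```

```bash
python3 st.py; python3 -c "
from plant import r
import cv2
a=r.get_image('scene')[90:330,120:420,::-1];cv2.imwrite('pics/s3.png',cv2.resize(a,(750,600),interpolation=cv2.INTER_CUBIC))"
```

```text
10.95 chest [-0.0446  0.0004  0.2623] yaw -0.24721484311390113 z [ 0.001 -0.    -1.   ] f [ 0.  -0.1  0.4] w 0.0008630319383100072 [0.612 0.03  0.262]
```

View pics/s3.png

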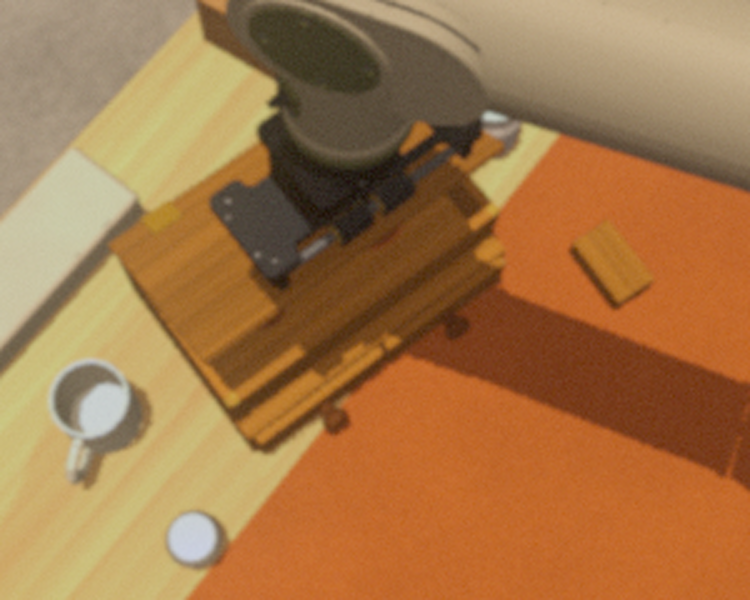

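Both drawers look flush (knobs at (335,418) and (455,323)) and the fingertips are above the lid. Pressing down, following the arc.

Emit:
servo_tool:
  deltas:
    - {"dx":0,"dy":0,"dz":0.15,"rx":0,"ry":0,"rz":0,"grip":-1}
    - {"dx":0,"dy":0,"dz":0.15,"rx":0,"ry":0,"rz":0,"grip":-1}
    - {"dx":0,"dy":0,"dz":0.15,"rx":0,"ry":0,"rz":0,"grip":-1}
    - {"dx":0,"dy":0,"dz":0.12,"rx":0,"ry":0,"rz":0,"grip":-1}
    - {"dx":-0.05,"dy":0,"dz":0.12,"rx":0,"ry":0,"rz":0,"grip":-1}
    - {"dx":-0.05,"dy":0,"dz":0.12,"rx":0,"ry":0,"rz":0,"grip":-1}
    - {"dx":-0.05,"dy":0,"dz":0.12,"rx":0,"ry":0,"rz":0,"grip":-1}
    - {"dx":-0.05,"dy":0,"dz":0.12,"rx":0,"ry":0,"rz":0,"grip":-1}

```text
t: 12.0
ee_pos: [0.6004, 0.0327, 0.1981]
tcp_rot: [0.0, 0.992, -0.124, 0.0]
contact_force: [-0.1, 0.7, 1.8]
width: 0.0003
finger_force: 1.0
```

```bash
python3 st.py
```

```text
12.0 chest [-5.660e-02 -1.000e-04  1.981e-01] yaw -0.2480682648673851 z [ 0. -0. -1.] f [-0.1  0.7  1.8] w 0.00034443414189284417 [0.6   0.033 0.198]
```

Emit:
servo_tool:
  deltas:
    - {"dx":-0.04,"dy":0,"dz":0.12,"rx":0,"ry":0,"rz":0,"grip":-1}
    - {"dx":-0.04,"dy":0,"dz":0.12,"rx":0,"ry":0,"rz":0,"grip":-1}
    - {"dx":-0.04,"dy":0,"dz":0.12,"rx":0,"ry":0,"rz":0,"grip":-1}
    - {"dx":-0.03,"dy":0,"dz":0.12,"rx":0,"ry":0,"rz":0,"grip":-1}
    - {"dx":-0.03,"dy":0,"dz":0.12,"rx":0,"ry":0,"rz":0,"grip":-1}
    - {"dx":-0.02,"dy":0,"dz":0.12,"rx":0,"ry":0,"rz":0,"grip":-1}
    - {"dx":0,"dy":0,"dz":0.1,"rx":0,"ry":0,"rz":0,"grip":-1}
    - {"dx":0,"dy":0,"dz":0.08,"rx":0,"ry":0,"rz":0,"grip":-1}

```text
t: 13.0
ee_pos: [0.589, 0.0355, 0.1441]
tcp_rot: [0.0, 0.992, -0.124, -0.0]
contact_force: [-1.1, 1.2, 2.3]
width: 0.0007
finger_force: 1.0
```

Emit:
servo_tool:
  deltas:
    - {"dx":0,"dy":0,"dz":0.03,"rx":0,"ry":0,"rz":0,"grip":-1}
    - {"dx":0,"dy":0,"dz":0.03,"rx":0,"ry":0,"rz":0,"grip":-1}
    - {"dx":0,"dy":0,"dz":0.03,"rx":0,"ry":0,"rz":0,"grip":-1}
    - {"dx":0,"dy":0,"dz":0.03,"rx":0,"ry":0,"rz":0,"grip":-1}
    - {"dx":0,"dy":0,"dz":0,"rx":0,"ry":0,"rz":0,"grip":-1}
    - {"dx":0,"dy":0,"dz":0,"rx":0,"ry":0,"rz":0,"grip":-1}
    - {"dx":0,"dy":0,"dz":0,"rx":0,"ry":0,"rz":0,"grip":-1}
    - {"dx":0,"dy":0,"dz":0,"rx":0,"ry":0,"rz":0,"grip":-1}

```text
t: 14.0
ee_pos: [0.5891, 0.0355, 0.1373]
tcp_rot: [0.0, 0.992, -0.124, 0.0]
contact_force: [-0.5, 0.9, -0.4]
width: 0.0004
finger_force: 0.0
```

```bash
python3 st.py
```

```text
14.0 chest [-6.830e-02 -1.000e-04  1.373e-01] yaw -0.2482456469995567 z [ 0. -0. -1.] f [-0.5  0.9 -0.4] w 0.0003662976554321503 [0.589 0.036 0.137]
```

Emit:
servo_tool:
  deltas:
    - {"dx":0,"dy":0,"dz":0.02,"rx":0,"ry":0,"rz":0,"grip":-1}
    - {"dx":0,"dy":0,"dz":0.02,"rx":0,"ry":0,"rz":0,"grip":-1}
    - {"dx":0,"dy":0,"dz":0.02,"rx":0,"ry":0,"rz":0,"grip":-1}
    - {"dx":0,"dy":0,"dz":0.02,"rx":0,"ry":0,"rz":0,"grip":-1}
    - {"dx":0,"dy":0,"dz":0,"rx":0,"ry":0,"rz":0,"grip":-1}
    - {"dx":0,"dy":0,"dz":0,"rx":0,"ry":0,"rz":0,"grip":-1}
    - {"dx":0,"dy":0,"dz":0,"rx":0,"ry":0,"rz":0,"grip":-1}
    - {"dx":0,"dy":0,"dz":0,"rx":0,"ry":0,"rz":0,"grip":-1}

```text
t: 15.0
ee_pos: [0.5892, 0.0355, 0.1352]
tcp_rot: [0.001, 0.992, -0.124, 0.001]
contact_force: [-11.4, -2.0, 24.9]
width: 0.0006
finger_force: 12.7
```

```bash
python3 st.py
```

```text
15.0 chest [-6.820e-02 -1.000e-04  1.352e-01] yaw -0.24833292821486244 z [ 0.001 -0.001 -1.   ] f [-11.4  -2.   24.9] w 0.0006145554814321733 [0.589 0.036 0.135]
```

Hard stop at z = 0.135 m, exactly the shut height. I'll retreat up and back, then check with a picture.

Emit:
servo_tool:
  deltas:
    - {"dx":0,"dy":0,"dz":-0.2,"rx":0,"ry":0,"rz":0,"grip":-1}
    - {"dx":0,"dy":0,"dz":-0.7,"rx":0,"ry":0,"rz":0,"grip":-1}
    - {"dx":0,"dy":0,"dz":-0.8,"rx":0,"ry":0,"rz":0,"grip":-1}
    - {"dx":0,"dy":0.5,"dz":-0.8,"rx":0,"ry":0,"rz":0,"grip":-1}
    - {"dx":-0.5,"dy":0.9,"dz":0,"rx":0,"ry":0,"rz":0,"grip":-1}
    - {"dx":-0.5,"dy":0.9,"dz":0,"rx":0,"ry":0,"rz":0,"grip":-1}
    - {"dx":-0.5,"dy":0.9,"dz":0,"rx":0,"ry":0,"rz":0,"grip":-1}
    - {"dx":0,"dy":0.9,"dz":0,"rx":0,"ry":0,"rz":0,"grip":-1}

```text
t: 16.0
ee_pos: [0.4396, -0.182, 0.2834]
tcp_rot: [0.001, 0.992, -0.124, 0.001]
contact_force: [1.7, -0.6, 0.3]
width: 0.0002
finger_force: 0.0
```

Emit:
servo_tool:
  deltas:
    - {"dx":0,"dy":0.9,"dz":0,"rx":0,"ry":0,"rz":0,"grip":-1}
    - {"dx":0,"dy":0.9,"dz":0,"rx":0,"ry":0,"rz":0,"grip":-1}
    - {"dx":0,"dy":0.8,"dz":0,"rx":0,"ry":0,"rz":0,"grip":-1}
    - {"dx":0,"dy":0.5,"dz":0,"rx":0,"ry":0,"rz":0,"grip":-1}
    - {"dx":0,"dy":0,"dz":0,"rx":0,"ry":0,"rz":0,"grip":-1}
    - {"dx":0,"dy":0,"dz":0,"rx":0,"ry":0,"rz":0,"grip":-1}
    - {"dx":0,"dy":0,"dz":0,"rx":0,"ry":0,"rz":0,"grip":-1}
    - {"dx":0,"dy":0,"dz":0,"rx":0,"ry":0,"rz":0,"grip":-1}

```text
t: 17.0
ee_pos: [0.3961, -0.3604, 0.2828]
tcp_rot: [0.0, 0.992, -0.123, 0.0]
contact_force: [0.5, -0.2, 0.2]
width: 0.0002
finger_force: 0.0
```

```bash
python3 st.py; python3 - <<'E'
from fit import *
import cv2
a=r.get_image('scene')[:,:,::-1].copy()
p=[.6553,.0189,-.2481,0,0,0]
for i in range(12):
    u=proj('scene',M[i](p));cv2.circle(a,tuple(int(v) for v in np.round(u)),0,(255,0,0),-1)
a=a[90:330,120:420];cv2.imwrite('pics/s4.png',cv2.resize(a,(750,600),interpolation=cv2.INTER_NEAREST))
E
```

```text
17.0 chest [-0.1581 -0.4313  0.2828] yaw -0.24686958350081972 z [ 0. -0. -1.] f [ 0.5 -0.2  0.2] w 0.00021568642522293004 [ 0.396 -0.36   0.283]
```

View pics/s4.png

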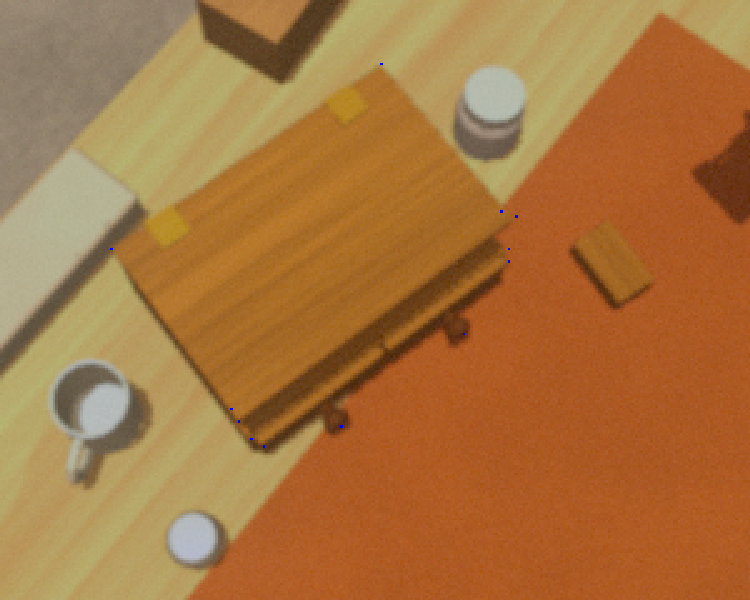

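The lid lies flat, its corners near the predicted shut points at (238,420) and (516,215). The knobs at (335,420) and (457,328) match closed, and the bystanders have not moved.

```bash
python3 -c "
from plant import r
print(r.finish_job())"
```

```text
the job is handed in; nothing more can be done
None
```

I pushed both drawers and the lid to their hard stops, the last picture shows the chest shut and the mug, jar, block and pot unmoved (the cup and bowl are hidden inside), and I handed the job in at about 17 s; no verdict came back.

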